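# Straighten the row of slide boxes

## Task

Four blue slide boxes stand side by side in front of the analyser, but the two middle ones have been pulled out of line towards you. Slide these two back along the worktop, without lifting them off it, so that all four stand in one straight, evenly spaced row, parallel to each other. Leave the two end boxes where they are, and let go.

Things in the scene. Friction and masses are not known exactly. Their poses are not given: they have to be found in the camera images.
- box_left_end_center (a point): Left end of the row, stays: closed blue slide box, 38 wide (own x) x 90 long (own y) x 31 mm high, 90 g; point at its centre, 16 mm up. Its x axis runs along the row to the right end box, 285 mm away centre to centre and parallel; its y axis points away from the robot. The middle places are 1/3 and 2/3 of the way between the end boxes' centres (95 mm apart, 57 mm gaps). All four boxes look the same.
- box_a_center (a point): Middle box, the left one at the start, to be slid into the row: blue slide box, 38 wide (own x) x 90 long (own y) x 31 mm high, 90 g; point at its centre, 16 mm up. Starts 35 to 62 mm nearer the robot than the row, turned up to 0.3 rad; can be pinched across its width from above. Either middle box may take either middle place.
- box_b_center (a point): Middle box, the right one at the start, to be slid into the row: blue slide box, 38 wide (own x) x 90 long (own y) x 31 mm high, 90 g; point at its centre, 16 mm up. Starts 35 to 62 mm nearer the robot than the row, turned up to 0.3 rad; can be pinched across its width from above. Either middle box may take either middle place.
- box_right_end_center (a point): Right end of the row, stays: blue slide box, 38 wide (own x) x 90 long (own y) x 31 mm high, 90 g; point at its centre, 16 mm up. 
Not all that is in view belongs to the job. What is shaped like the part that bears box_a_center but turquoise is not meant.

How it is judged:
At the end, for the whole second after the job is handed in: The centres of the two middle boxes lie within 15 mm, along and across the row, of the places one third and two thirds of the way between the end boxes (one box in each), turned no more than 0.2 rad from the left end box and standing flat; both end boxes are within 10 mm of where they began (((x of box_a_center in the frame of box_left_end_center between 0.08 and 0.11 m and y of box_a_center in the frame of box_left_end_center between -0.015 and 0.015 m and x of box_b_center in the frame of box_left_end_center between 0.175 and 0.205 m and y of box_b_center in the frame of box_left_end_center between -0.015 and 0.015 m) or (x of box_a_center in the frame of box_left_end_center between 0.175 and 0.205 m and y of box_a_center in the frame of box_left_end_center between -0.015 and 0.015 m and x of box_b_center in the frame of box_left_end_center between 0.08 and 0.11 m and y of box_b_center in the frame of box_left_end_center between -0.015 and 0.015 m)) and angle between the y axis of each of box_a_center, box_b_center and the y axis of box_left_end_center, either way round below 0.2 rad and angle between each of box_a_center, box_b_center's own z axis and vertical below 0.1 rad and distance of each of box_left_end_center, box_right_end_center from where it was at the start of the episode below 0.01 m); the robot touches nothing.
It fails at once if a middle box is lifted more than about 19 mm off the worktop (height (world z) of any of box_a_center, box_b_center above 0.035 m).
It fails at once if an end box is shifted by more than 15 mm (distance of any of box_left_end_center, box_right_end_center from where it was at the start of the episode above 0.015 m).
It also fails if it takes over 40 s, if anything falls off the work surface, if the arm or the gripper's body presses on something with over 40 N, if the wrist force passes 120 N, or if a joint passes its speed limit or range.

## Robot

A 6-joint arm with a two-finger parallel gripper is mounted at the origin on a cart in front of the work surface, level with it; the furniture and walls round the work are solid. World frame = base frame: x ahead of the robot, y to its left, z up, the work surface at z = 0. Lengths are in m, angles in rad, forces in N, time in s.
With the tool pointing down it reaches from about 0.35 to 0.775 m from the base axis. Payload 7.3 kg.
Tool frame: the origin (TCP) lies on the centre line of the jaws, within the pads' length; the fingertips stand 17 mm ahead of it and the grasp point (between the pads) lies 2 mm behind it (robot.tip_extent is the distance from the TCP to the fingertips, in m); z points along the fingers, y is the line along which they close (so a half turn about z gives the same grasp; the last joint's range is limited). The gripper opens to 92 mm and grips with 3 to 60 N. Pads are 19 mm wide; open, the fingers measure 130 mm over their backs; the gripper's body (75 mm by 190 mm) begins 47 mm behind the grasp point.
Start: joints at [-1.265, 0.342, 1.524, -0, 1.275, -0.146], TCP at [0.229, -0.472, 0.244] pointing down, gripper open.
Joint ranges: [-2.53, 2.53], [-0.77, 2.02], [0.04, 2.7], [-1, 4.14], [0.28, 2.66], [-3.11, 3.11]. Speed limits (rad/s): [2.57, 2.57, 3.14, 3.14, 3.14, 3.14].

## Interface

Orientations are given as [roll, pitch, yaw] about the fixed x, y, z axes, in that order (R = Rz(yaw) Ry(pitch) Rx(roll)).
In Python, from cell import robot gives the robot as it stands.
- The arm moves only by the tool step_arm, never from a script. Its argument "motion" is a list of rows, each a list of 2 entries, a list of its own where there are three numbers: the shift along the tool's x, y, z in units of 60 mm (1.0 is 60 mm), then the turn about the tool's z in rad. In form: [[[x, y, z], spin], ...]. A call has 1 to 10 rows; each row is the pose to reach, as a shift and turn from the pose commanded when the call began, along the tool's axes at that moment; what a row does not reach only later rows make up. A row lasts 1/8 s, in which the tool goes at most 62.5 mm and 10.7 degrees, less where a joint would pass 70% of its speed; a pose out of reach is approached as far as the arm can. A call with a gripper value outside its range is refused whole. "hand" is the closure in counts, from 0 (fully open) to 255 (shut), set as the call begins (left out, the last holds). The fingers move at their own pace and stop on an object; "squeeze" is the grip in N (left out, the last holds). Time passes only in rows, so rows that repeat a pose let the fingers close. It gives the time, the measured TCP pose, the force, the opening and the grip force at its end, in the units of the state.
- robot.observe(): the state, without advancing time (a new reading comes with each control period).
- robot.read_camera(name): name is "scene" or "top" or "wrist"; returns a dict with "pixels" (480x640x3 uint8, red, green, blue), "intrinsics" (3x3 intrinsics, pixels), "xyz" and "rotation" of the camera in the world; the wrist camera has in their place "T_tool_cam" (4x4, takes a point from camera to tool coordinates, whose origin is the TCP and whose axes are the flange's). Camera axes: x right, y up, looking along -z (the intrinsics and any distortion apply to the point x, -y, -z); pixel columns grow to the right and rows downward; lengths in m; the calibration is good to about 2 mm. A picture is of the moment at which its call begins: read the wrist's pose just before it. There is no depth.
- robot.hand_in(): hands the job in; it is judged then, once.
The state is a dict: "time": time; "qpos": joint angles; "qvel": joint speeds; "joint_efforts": joint torques, N m; "tool_pos": TCP position; "tool_rot": TCP orientation; "contact_force": force on the tool from outside, world axes, zero at the start; "torque": the same for the moment, N m; "opening": finger opening in m; "grip_force": force on a finger pad.
Only numpy, scipy, OpenCV 4.12 (cv2) and the standard library are available. Lean on these libraries where they do the work, as an engineer would, in place of code of your own. Each camera call takes 0.05 s, during which the arm holds its last target. There are 200 camera calls.

## Working session

There is one attempt and no reset: what is moved stays moved. The work goes in short steps, Python scripts to look and compute and a tool call to move; the robot and the scene stay as the last step left them, time stands still between calls to the robot, and variables do not carry over. Pictures are saved under pics/ and viewed, at most 10 in all, crops included, and the job is handed in when it is done.

Besides the shell and the picture viewer there is one more tool, called by a JSON object that holds its "method" and its "body". step_arm: Moves the arm, as the interface text tells. Its arguments: {"type":"object","properties":{"motion":{"type":"array"},"hand":{"type":"number"},"squeeze":{"type":"number"}},"required":["motion"]}

```bash
mkdir -p pics
python3 - <<'E'
from cell import robot
import cv2
s=robot.observe(); print(s['time'],s['tool_pos'],s['tool_rot'],s['opening'])
for n in('top','scene'):
    c=robot.read_camera(n); cv2.imwrite(f'pics/{n}0.png',c['pixels'][:,:,::-1]); print(n,c['xyz'],c['rotation'],c['intrinsics'],[k for k in c])
E
```

```text
0.0 [ 0.22911448 -0.47195237  0.24303495] [-3.14007322e+00 -2.38982703e-04  4.51830745e-01] 0.09156519796357243
top [0.40339582 0.06633513 1.18447509] [ 0.14046606 -0.02853288 -1.55699038] [[573.41870274   0.         317.51177501]
 [  0.         573.41870274 227.65062527]
 [  0.           0.           1.        ]] ['pixels', 'intrinsics', 'xyz', 'rotation']
scene [0.22217755 0.44987333 0.70035001] [ 0.68696072 -0.01131155 -2.42098489] [[437.42112356   0.         314.71402434]
 [  0.         437.42112356 239.45104239]
 [  0.           0.           1.        ]] ['pixels', 'intrinsics', 'xyz', 'rotation']
```

View pics/top0.png

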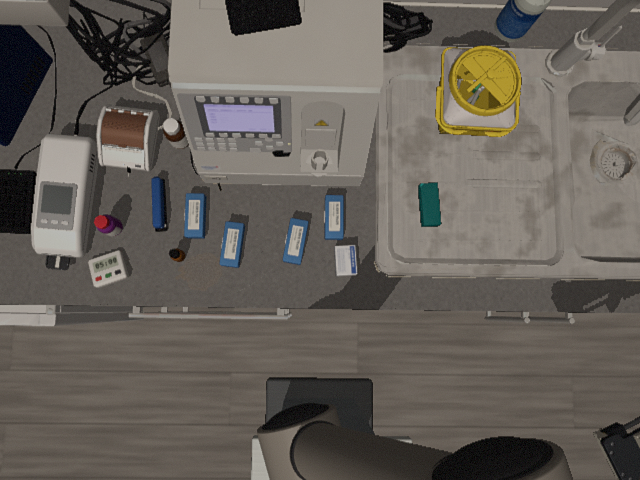

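View pics/scene0.png

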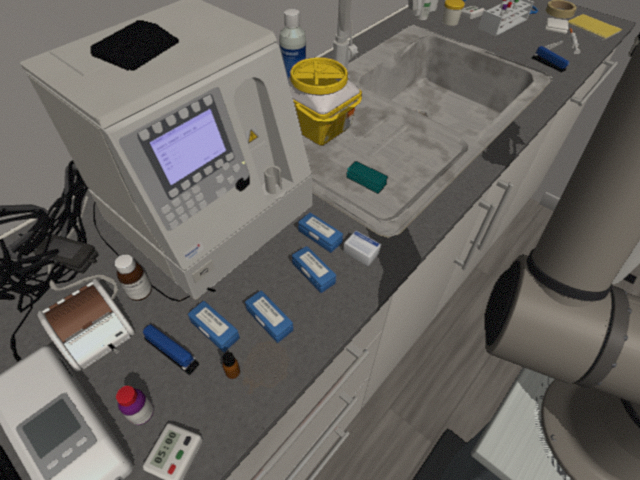

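The top view shows four labelled blue boxes at (195,215), (232,244), (296,240) and (335,216). The narrow blue object at (159,204), a stapler with no label, and the turquoise box in the sink at (429,204) are not meant. The two middle ones, at (232,244) and (296,240), are nearer the robot, as described. I'll measure them and confirm with a crop.

```bash
cat > h.py <<'E'
from cell import robot
import cv2, numpy as np
from scipy.spatial.transform import Rotation as R
def ray(c,uv,z):
    K=c['intrinsics'];d=np.linalg.inv(K)@[uv[0],uv[1],1.];d=R.from_euler('xyz',c['rotation']).as_matrix()@(d*[1,-1,-1])
    p=np.array(c['xyz']);return (p+d*(z-p[2])/d[2])[:2]
def boxes(c):
    hsv=cv2.cvtColor(c['pixels'],cv2.COLOR_RGB2HSV)
    m=cv2.inRange(hsv,(100,100,50),(118,255,255))
    out=[]
    for k in cv2.findContours(m,cv2.RETR_EXTERNAL,cv2.CHAIN_APPROX_NONE)[0]:
        if cv2.contourArea(k)<250: continue
        (u,v),_,_=cv2.minAreaRect(k)
        if not(170<v<290 and 130<u<380):continue
        W=np.array([ray(c,q[0],.0155) for q in k],np.float32)*1000
        (x,y),(w,h),a=cv2.minAreaRect(W)
        B=cv2.boxPoints(((x,y),(w,h),a));e=[B[1]-B[0],B[2]-B[1]];e=max(e,key=np.linalg.norm)
        e=e*np.sign(e[0]); out.append((round(u),round(v),x,y,min(w,h),max(w,h),np.arctan2(e[1],e[0])))
    return sorted(out)
def rep():
    c=robot.read_camera('top');b=boxes(c)
    for q in b: print(np.round(q,3))
    b=[q for q in b if q[0]>180]
    if len(b)==4:
        L,Rr=np.array(b[0][2:4]),np.array(b[3][2:4]);print('end dist',np.linalg.norm(Rr-L))
        ex=(Rr-L)/np.linalg.norm(Rr-L);ey=np.array([-ex[1],ex[0]])
        print('row yaw of y axis',np.arctan2(ey[1],ey[0]))
        for i in(1,2):
            p=np.array(b[i][2:4]);t=L+(Rr-L)*i/3;print('target',t,'err in row',(p-t)@ex,(p-t)@ey,'world move',t-p)
    return c
E
python3 - <<'E'
from h import *
c=rep();i=c['pixels'][160:280,140:380,::-1];cv2.imwrite('pics/crop0.png',cv2.resize(i,None,fx=3,fy=3,interpolation=cv2.INTER_CUBIC))
E
```

```text
[1.56000e+02 2.02000e+02 6.16542e+02 3.67390e+02 2.05630e+01 1.05914e+02
 1.15000e-01]
[1.95000e+02 2.15000e+02 5.91177e+02 2.87694e+02 4.17170e+01 9.19820e+01
 3.00000e-03]
[ 2.32000e+02  2.44000e+02  5.32397e+02  2.09906e+02  4.00120e+01
  9.15330e+01 -1.09000e-01]
[ 2.95000e+02  2.41000e+02  5.41244e+02  8.06580e+01  3.79520e+01
  9.21380e+01 -1.69000e-01]
[3.34000e+02 2.17000e+02 5.92307e+02 1.37900e+00 3.74350e+01 9.23060e+01
 1.20000e-02]
end dist 286.31721710014443
row yaw of y axis 0.00394840419621308
target [591.5536499  192.25591596] err in row -17.883204547093307 -59.08622270733048 world move [ 59.15637207 -17.64976947]
target [591.93048096  96.81758753] err in row 15.95976726357147 -50.750361727802485 world move [50.68695068 16.16002528]
```

View pics/crop0.png

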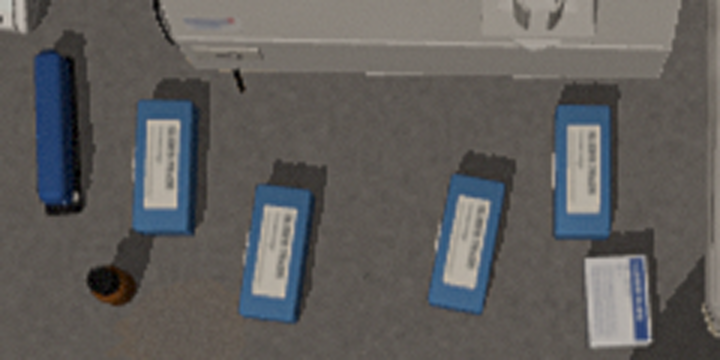

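```bash
cat >> h.py <<'E'
def go(x,y,z,yaw):
    s=robot.observe();r=s['tool_rot'];M=R.from_euler('xyz',r).as_matrix()
    d=M.T@(np.array([x,y,z])-s['tool_pos'])/.06
    print('t',s['time'],'shift',np.round(d,3),'spin',round(r[2]-yaw,3),'pos',s['tool_pos'],r,'F',s['contact_force'],s['opening'],s['grip_force'])
E
python3 -c "
from h import *
go(.526,.083,.12,-.169)"
```

```text
t 0.15 shift [ 8.489 -6.16   2.062] spin 0.621 pos [ 0.22916028 -0.47205662  0.24321103] [-3.14048274e+00 -1.74412014e-04  4.51802293e-01] F [-0.25922869  0.0843965   0.79295871] 0.09221238251230611 0.0
```

{"method": "step_arm", "body": {"motion": [[[8.49, -6.16, 1.0], 0.62], [[8.49, -6.16, 1.0], 0.62], [[8.49, -6.16, 1.0], 0.62], [[8.49, -6.16, 1.0], 0.62], [[8.49, -6.16, 1.0], 0.62], [[8.49, -6.16, 1.0], 0.62], [[8.49, -6.16, 1.0], 0.62], [[8.49, -6.16, 1.0], 0.62], [[8.49, -6.16, 1.0], 0.62], [[8.49, -6.16, 1.0], 0.62]], "hand": 78, "squeeze": 10}}

```text
time: 1.4
tool_pos: [0.5179, 0.0679, 0.1852]
tool_rot: [3.141, -0.0, -0.168]
contact_force: [0.5, -0.4, 0.6]
opening: 0.0635
grip_force: 0.0
```

```bash
python3 -c "
from h import *
go(.526,.083,.08,-.169)"
```

```text
t 1.4 shift [ 0.09  -0.271  1.753] spin 0.001 pos [0.51792718 0.06791884 0.18521005] [ 3.14133098e+00 -8.88240401e-05 -1.67997846e-01] F [ 0.48140791 -0.37372537  0.56207801] 0.06348390584432152 0.0
```

{"method": "step_arm", "body": {"motion": [[[0, 0, 0.8], 0], [[0, 0, 1.6], 0], [[0, 0, 1.6], 0], [[0, 0, 1.6], 0]]}}

```text
time: 1.9
tool_pos: [0.5182, 0.0657, 0.0909]
tool_rot: [-3.141, -0.002, -0.169]
contact_force: [-0.1, 0.1, 0.9]
opening: 0.0638
grip_force: 0.0
```

Run:
```python
from h import *
go(.526,.083,.021,-.169)
s=robot.observe();c=robot.read_camera('wrist');cv2.imwrite('pics/w1.png',c['pixels'][:,:,::-1])
```

```text
t 1.9 shift [ 0.077 -0.305  1.166] spin 0.0 pos [0.51823871 0.06573273 0.09092145] [-3.14139772e+00 -1.86787794e-03 -1.68500466e-01] F [-0.05298057  0.07268263  0.88261084] 0.06380992363460984 0.0
```

View pics/w1.png

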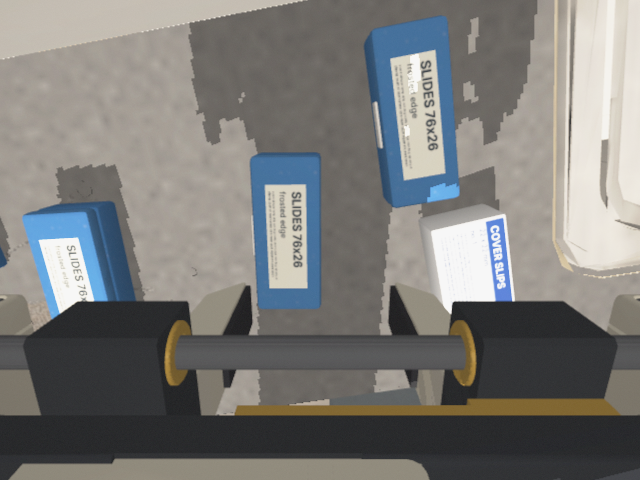

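The wrist picture shows box B at (286,230), parallel to the jaws and about 19 mm left of their centre (320). That agrees with the top-camera measurement.

{"method": "step_arm", "body": {"motion": [[[0.08, -0.3, 0], 0], [[0.08, -0.3, 0.4], 0], [[0.08, -0.3, 0.9], 0], [[0.08, -0.3, 1.13], 0], [[0.08, -0.3, 1.13], 0]]}}

```text
time: 2.58
tool_pos: [0.5252, 0.0833, 0.0217]
tool_rot: [3.142, 0.0, -0.168]
contact_force: [0.4, -0.1, 0.7]
opening: 0.0638
grip_force: 0.0
```

{"method": "step_arm", "body": {"motion": [[[0, 0, 0], 0], [[0, 0, 0], 0], [[0, 0, 0], 0], [[0, 0, 0], 0]], "hand": 200}}

```text
time: 3.08
tool_pos: [0.5254, 0.0828, 0.0223]
tool_rot: [-3.141, -0.001, -0.168]
contact_force: [-1.1, -0.1, 6.0]
opening: 0.0379
grip_force: 10.0
```

Run:
```python
from h import *
# box centre = tool + 15mm along its axis ; goal centre, yaw 0.006
s=robot.observe();print(s['tool_pos'])
go(.592-.0150,.0968,s['tool_pos'][2],.006)
```

```text
[0.52538432 0.08284715 0.02231735]
t 3.075 shift [ 0.809 -0.373  0.001] spin -0.174 pos [0.52538432 0.08284715 0.02231735] [-3.14142744e+00 -1.08193644e-03 -1.68304553e-01] F [-1.12596298 -0.0877377   5.99647741] 0.03786944862472611 9.991038143634796
```

{"method": "step_arm", "body": {"motion": [[[0.2, -0.09, 0], -0.04], [[0.4, -0.19, 0], -0.09], [[0.6, -0.28, 0], -0.13], [[0.81, -0.37, 0], -0.17], [[0.81, -0.37, 0], -0.17], [[0.81, -0.37, 0], -0.17]]}}

```text
time: 3.82
tool_pos: [0.5775, 0.0966, 0.0222]
tool_rot: [-3.142, -0.002, 0.001]
contact_force: [3.5, 1.6, 3.8]
opening: 0.0378
grip_force: 10.0
```

{"method": "step_arm", "body": {"motion": [[[0, 0, 0], 0], [[0, 0, 0], 0], [[0, 0, 0], 0]], "hand": 85}}

```text
time: 4.2
tool_pos: [0.5761, 0.0965, 0.0214]
tool_rot: [3.141, 0.001, 0.002]
contact_force: [-1.0, -0.3, -0.6]
opening: 0.06
grip_force: 0.0
```

{"method": "step_arm", "body": {"motion": [[[0, 0, -0.6], 0], [[0, 0, -1.2], 0], [[0, 0, -1.2], 0]]}}

```text
time: 4.58
tool_pos: [0.5783, 0.0967, 0.0965]
tool_rot: [-3.141, -0.006, 0.002]
contact_force: [0.2, -0.1, -0.4]
opening: 0.0609
grip_force: 0.0
```

Run:
```python
from h import *
# A: centre .5324,.2099 yaw -.109
go(.5324-.015*np.cos(.109),.2099+.015*np.sin(.109),.093,-.109)
```

```text
t 4.575 shift [-1.01  -1.916  0.053] spin 0.111 pos [0.57829103 0.09665199 0.09647999] [-3.14149359e+00 -5.57881622e-03  1.76875147e-03] F [ 0.15614953 -0.06507042 -0.40626449] 0.060894598013510236 0.0
```

{"method": "step_arm", "body": {"motion": [[[-0.5, -0.95, 0], 0.05], [[-1.01, -1.92, 0], 0.11], [[-1.01, -1.92, 0], 0.11], [[-1.01, -1.92, 0], 0.11], [[-1.01, -1.92, 0], 0.11]]}}

```text
time: 5.2
tool_pos: [0.5165, 0.2105, 0.0933]
tool_rot: [3.141, 0.0, -0.109]
contact_force: [-0.3, 0.1, 0.5]
opening: 0.061
grip_force: 0.0
```

Run:
```python
from h import *
go(.5324-.015*np.cos(.109),.2099+.015*np.sin(.109),.021,-.109)
c=robot.read_camera('wrist');cv2.imwrite('pics/w2.png',c['pixels'][:,:,::-1])
```

```text
t 5.2 shift [ 0.015 -0.02   1.205] spin -0.0 pos [0.51648039 0.21049608 0.09332574] [ 3.14113762e+00  8.52209869e-05 -1.09390482e-01] F [-0.26702054  0.12727102  0.47298848] 0.06099398046823872 0.0
```

View pics/w2.png

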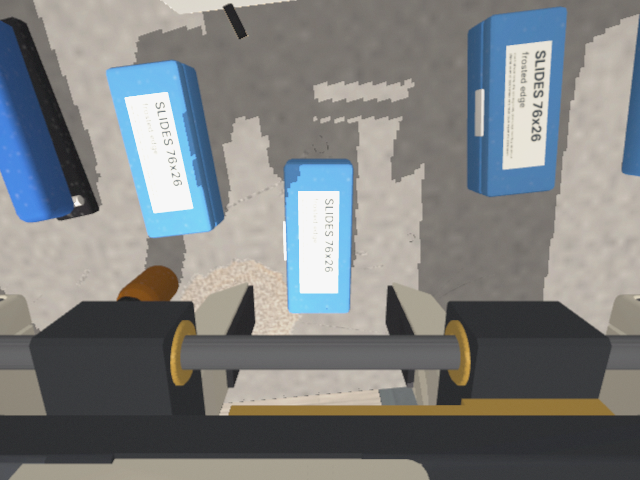

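Box A at (319,236) lies centred and parallel between the jaws. The brown bottle at (148,285) is clear of the left finger.

{"method": "step_arm", "body": {"motion": [[[0.02, -0.02, 0.5], 0], [[0.02, -0.02, 1.0], 0], [[0.02, -0.02, 1.18], 0], [[0.02, -0.02, 1.18], 0]]}}

```text
time: 5.75
tool_pos: [0.5173, 0.212, 0.0225]
tool_rot: [3.141, 0.001, -0.109]
contact_force: [0.8, 0.3, -0.4]
opening: 0.0614
grip_force: 0.0
```

{"method": "step_arm", "body": {"motion": [[[0, 0, 0], 0], [[0, 0, 0], 0], [[0, 0, 0], 0], [[0, 0, 0], 0]], "hand": 200}}

```text
time: 6.25
tool_pos: [0.5175, 0.2128, 0.0237]
tool_rot: [-3.141, -0.001, -0.108]
contact_force: [-0.8, -1.3, 6.2]
opening: 0.0379
grip_force: 10.0
```

Run:
```python
from h import *
s=robot.observe()
go(.592-.0150,.1923,s['tool_pos'][2],.004)
```

```text
t 6.25 shift [1.022e+00 2.330e-01 1.000e-03] spin -0.112 pos [0.51754869 0.21279258 0.02367238] [-3.14139711e+00 -1.21639904e-03 -1.08105909e-01] F [-0.81014866 -1.33304404  6.18279859] 0.037886700387398144 9.980435371398926
```

{"method": "step_arm", "body": {"motion": [[[0.25, 0.06, 0], -0.03], [[0.5, 0.12, 0], -0.06], [[0.75, 0.17, 0], -0.08], [[1.0, 0.23, 0], -0.11], [[1.0, 0.23, 0], -0.11], [[1.0, 0.23, 0], -0.11]]}}

```text
time: 7.0
tool_pos: [0.5763, 0.1926, 0.0235]
tool_rot: [-3.141, -0.003, 0.001]
contact_force: [3.5, -0.9, 4.9]
opening: 0.0381
grip_force: 10.0
```

{"method": "step_arm", "body": {"motion": [[[0, 0, 0], 0], [[0, 0, 0], 0], [[0, 0, 0], 0]], "hand": 85}}

```text
time: 7.38
tool_pos: [0.5747, 0.1927, 0.0225]
tool_rot: [3.141, 0.001, 0.002]
contact_force: [0.0, 0.3, -0.0]
opening: 0.0602
grip_force: 0.0
```

{"method": "step_arm", "body": {"motion": [[[0, 0, -0.6], 0], [[0, 0, -1.2], 0], [[0, 0, -2], 0], [[0, 0, -2], 0]]}}

```text
time: 7.88
tool_pos: [0.5774, 0.1931, 0.147]
tool_rot: [-3.14, -0.008, 0.002]
contact_force: [0.3, 0.8, 0.6]
opening: 0.0613
grip_force: 0.0
```

{"method": "step_arm", "body": {"motion": [[[-1, 0, -0.5], 0], [[-2, 0, -1], 0], [[-3, 0, -1.5], 0], [[-3.5, 0, -1.5], 0], [[-3.5, 0, -1.5], 0], [[-3.5, 0, -1.5], 0]]}}

```text
time: 8.62
tool_pos: [0.3657, 0.1922, 0.2325]
tool_rot: [3.141, -0.0, 0.002]
contact_force: [0.5, -0.2, -0.8]
opening: 0.0612
grip_force: 0.0
```

Run:
```python
from h import *
c=rep();cv2.imwrite('pics/top1.png',c['pixels'][:,:,::-1]);print(robot.observe()['time'])
```

```text
[1.57000e+02 2.02000e+02 6.16070e+02 3.67065e+02 2.17540e+01 1.06971e+02
 1.30000e-01]
[1.95000e+02 2.15000e+02 5.91182e+02 2.87624e+02 4.17190e+01 9.18830e+01
 7.00000e-03]
[241.    216.    590.921 192.526  39.298  92.176  -0.   ]
[2.88000e+02 2.16000e+02 5.92623e+02 9.65440e+01 3.72250e+01 9.19560e+01
 1.90000e-02]
[3.34000e+02 2.17000e+02 5.92299e+02 1.37900e+00 3.74350e+01 9.22900e+01
 1.20000e-02]
end dist 286.2469761708295
row yaw of y axis 0.0039022498834845967
target [591.55482992 192.20903015] err in row -0.3192292577116766 -0.6328736927142833 world move [ 0.63411458 -0.3167572 ]
target [591.92716471  96.7940979 ] err in row 0.25252906263227987 0.6945358095507033 world move [-0.69551595  0.24981689]
8.675
```

View pics/top1.png

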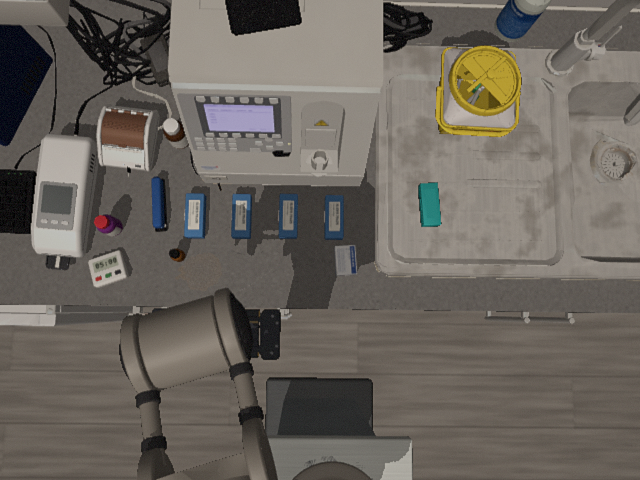

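The top view shows all four boxes in one even row at (195,215), (241,216), (288,216) and (334,217). The middle errors are under 1 mm and the arm is clear, so I'm handing in.

```bash
python3 -c "
from cell import robot
print(robot.hand_in())"
```

```text
the job is handed in; nothing more can be done
None
```

I slid both middle boxes back into the row and handed the job in at about 8.7 s: in the last top-camera measurement both were within 1 mm of their places and parallel to within 0.02 rad, the end boxes had not moved, and the gripper was clear. The hand-in gave no verdict.

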